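# Turn the cassette and lock the cup under the eyelet feeder

## Robot

A 6-joint arm with a two-finger parallel gripper is mounted at the origin on the work surface. World frame = base frame: x ahead of the robot, y to its left, z up, the work surface at z = 0. Lengths are in m, angles in rad, forces in N, time in s.
With the tool pointing down it reaches from about 0.25 to 0.775 m from the base axis. Payload 4 kg.
Tool frame: the origin (TCP) lies midway between the tips of the shut fingers; the grasp point (between the pads) lies 19 mm behind it (tcp_to_grasp is the z of the grasp point in the tool frame, in m); z points along the fingers, y is the line along which they close (so a half turn about z gives the same grasp; the last joint's range is limited). The gripper opens to 85 mm and grips with 20 to 120 N. Pads are 22 mm wide; open, the fingers measure 114 mm over their backs; the gripper's body (76 mm by 85 mm) begins 54 mm behind the grasp point. The pads swing forward as they close: fully open they stand 13 mm farther back than shut.
Start: joints at [1.066, 0.087, 1.371, -0, 1.684, -0.103], TCP at [0.215, 0.506, 0.231] pointing down, gripper open.
Joint ranges: [-3.1, 3.1], [-0.76, 2.03], [0.27, 2.55], [-1.08, 4.22], [0.17, 2.65], [-2.57, 2.57]. Speed limits (rad/s): [2.79, 2.79, 3.14, 3.14, 3.14, 3.14].

## Interface

Orientations are given as a 3x3 rotation matrix whose columns are the frame's x, y, z axes.
In Python, from station import get_obs, snapshot, job_done, tcp_to_grasp gives the robot as it stands.
- The arm moves only by the tool apply_moves, never from a script. Its argument "targets" is a list of rows, each an object with "offset": the shift along the tool's x, y, z normalised to -1 to 1, where 1 is 120 mm, a list of three; "angular": the turn, a rotation vector about the tool's x, y, z normalised to -1 to 1, where 1 is 30 degrees, a list of three; "hand": the gripper's target within -1 to 1 (shut at 1, half-way at 0, fully open at -1). In form: [{"offset": [tx, ty, tz], "angular": [wx, wy, wz], "hand": hand}, ...]. A call has 1 to 20 rows; each row shifts and turns the commanded pose from where the row before left it, along the tool's axes as they then stand; what a row does not reach is not made up. A row lasts 1/10 s, in which the tool goes at most 50 mm and 8.59 degrees, less where a joint would pass 70% of its speed; a pose out of reach is approached as far as the arm can. A call with a number of a shift or a turn outside -1 to 1 is refused whole. A call with a gripper value outside its range is refused whole. The fingers move at their own pace and stop on an object; "squeeze" is the grip in N (left out, the last holds). Time passes only in rows, so rows that do not move let the fingers close. It gives the time, the measured TCP pose, the force, the opening and the grip force at its end, in the units of the state.
- get_obs(): the state, without advancing time (a new reading comes with each control period).
- snapshot(name): name is "side" or "top" or "wrist"; returns a dict with "color" (384x512x3 uint8, blue, green, red), "K" (3x3 intrinsics, pixels), "rvec" (rotation vector, rad) and "tvec" (3), from world to camera coordinates, as OpenCV has them. Camera axes: x right, y down, z forward; pixel columns grow to the right and rows downward; lengths in m; the calibration is good to about 2 mm. The wrist camera is an equidistant fisheye: a pixel r from the principal point sees the ray r / f radians off the axis. A picture is of the moment at which its call begins. There is no depth.
- job_done(): hands the job in; it is judged then, once.
The state is a dict: "time_s": time; "qpos": joint angles; "qvel": joint speeds; "joint_efforts": joint torques, N m; "ee_pos": TCP position; "tool_rot": TCP orientation; "ft_force": force on the tool from outside, world axes, zero at the start; "torque": the same for the moment, N m; "grip_width": opening from 0.0 (shut) to 1.0 (fully open); "grasp_force": force on a finger pad.
Only numpy, scipy, OpenCV 4.12 (cv2) and the standard library are available. Lean on these libraries where they do the work, as an engineer would, in place of code of your own. Each camera call takes 0.05 s, during which the arm holds its last target. There are 200 camera calls.

## Task

Get the eyelet feeder ready: lift the cassette clear out of the handled cup, turn it half round so that its open bin is on the side away from the cup's handle, and seat it fully home in the cup again. Then raise the cup by its handle into the feeder's collar from below, twist it until its lugs drop into their pockets and it hangs locked with the handle pointing out of the feeder's front, and last push the feed lever all the way over to the back. Leave the other things on the bench where they are, and do not tip the cup over.

Things in the scene. Friction and masses are not known exactly. Their poses are not given: they have to be found in the camera images.
- cup: Loose round steel cup, 0.35 kg, upright on the bench, origin under its centre, z up. Body 92 mm across to the shoulder at 40 mm height; above it a neck 76 mm across, rim at 64 mm. Black bar handle along its own -x, 73 to 165 mm from the axis, 14 mm wide (y), 20 mm tall (z 20 to 40 mm). Carry it by the handle, pinched firmly across the width from above; it then stays level.
- cup_grip (a point): Grip point in the middle of the cup's handle: 120 mm from the cup's axis along its -x, 30 mm above its underside. Axes as the cup's.
- cup_lugs (a point): On the cup's axis at the height of its lugs' undersides, 57 mm above its underside. Three lugs, 7 mm high, stick out of the neck to 48 mm radius: a wide one (30 deg) over the handle (-x), two narrow ones (22 deg) at 120 deg either side, so the cup enters the collar one way only.
- cup_pocket (a point): Centre of the floor of the cup's pocket, 30 mm above the cup's underside. The pocket is rectangular, 53 mm (cup x) by 41 mm (cup y), 34 mm deep, open at the rim. The cassette sits in it with its underside here; it has 2 mm play on each side.
- cassette: Loose aluminium insert, 0.12 kg, in the cup; origin under its centre, z up. Body 49 (x) x 37 (y) x 34 mm high, its lowest 20 mm tapered in (7 mm at each x end, 4 mm at each y side). Open bin (a dark hole) at its own +x end, the rest closed. A fin stands on the middle, 12 mm thick (y), 18 mm long (x), z 34 to 70 mm. At the start +x (bin) points to the cup's handle.
- bin_end (a point): Top of the cassette over its open bin, 16 mm from its centre along its own +x, 34 mm above its underside.
- fin_grip (a point): Grip point in the fin, on the cassette's centre line, 58 mm above its underside (12 mm below the fin's top; fingertips 19 mm lower stay above the cup's rim). Pinch across its thickness, the cassette's y.
- feeder: Fixed bench machine. Origin: on the bench under the axis of the collar; its front is its own -x. Foot plate from x = -100 to 150 mm, y = +-75 mm, 12 mm thick, with an ear to y = 160 mm that carries the lever. Column behind the collar (x 85 to 145 mm, y +-55 mm), 225 mm high. The collar is a ring held out in front of the column, open above and below.
- collar (a point): Centre of the collar's underside, 150 mm above the bench, axes as the feeder's. Collar 116 mm across, 36 mm high. Its bottom ledge (42 mm inner radius) has three notches for the lugs, 7 deg wider each side; then, clockwise from above, a sill 12 mm above the underside, then pockets with floors at 8 mm (4 deg play each way), then a stop. Radial play 4 mm.
- grip_entered (a point): Where the cup's grip point is with the cup raised through the notches to twisting height: the handle points to the feeder's front turned 50 deg counter-clockwise from above. The cup's underside is then 42.5 mm below the collar's underside (the lugs clear the sill above -45 mm, the shoulder hits at -40 mm). Come straight up from below here, then twist 50 deg clockwise about the collar's axis.
- grip_locked (a point): Where the cup's grip point is when locked: the handle points straight out of the feeder's front (-x), 120 mm from the collar's axis, and the cup has been let down 6.5 mm from twisting height, so that its lugs rest in their pockets, its underside 49 mm below the collar's underside.
- feed_lever (a joint): Feed lever, on the feeder's left (+y) side: 0 = leaning to the feeder's front (-x), 1.0 rad = all the way to the back (+x), where it meets a hard stop. Light; stays where it is left.
- feed_lever_tip (a point): Top end of the feed lever; the pivot is 80 mm below it along the lever. Push it towards the feeder's +x.
- rivet_jar: Glass jar with dark lid, 60 mm across, 85 mm high; bystander. Origin under its centre.
- tin: Closed steel tin, 66 mm across, 45 mm high; bystander. Origin under its centre.
- hammer: Hammer lying on the bench, 250 mm long; bystander.
- carton: Cardboard carton 90 x 90 x 60 mm; bystander. Origin under its centre.
- shoe_last: Wooden shoe last, about 150 mm long, 78 mm high; bystander. Origin under its heel.
- thread_spool: Upright thread spool, 50 mm across, 60 mm high; bystander. Origin under its centre.
Things that resemble listed ones, but are neither listed nor needed, are in the scene too. What is shaped like the cassette but brown or turquoise is not meant.

How it is judged:
On the way, in this order (a step that is already met when the one before it is completed fails the run):
1. the cassette is lifted clear of the cup's rim (z of cassette in the frame of cup above 0.066 m), for 0.1 s.
2. the cassette is seated in the cup, its bin away from the handle (z of cassette in the frame of cup between 0.027 and 0.033 m and x of bin_end in the frame of cup above 0.012 m and horizontal distance between cassette and cup below 0.005 m), for 0.2 s.
3. the cup hangs locked in the collar, its handle to the feeder's front, and is let go (z of cup in the frame of collar between -0.053 and -0.0465 m and horizontal distance between cup and collar below 0.007 m and angle between the x axis of cup and the x axis of collar, either way round below 0.12 rad and x of cup_grip in the frame of collar below -0.1 m and contact force between the fingers and cup below 0.5 N), for 0.2 s.
4. the feed lever is pushed over to the back (value of joint feed_lever above 0.85 rad), for 0.1 s.
At the end, for the whole second after the job is handed in: Cassette on the pocket floor (3 mm), bin away from the handle; cup hanging at rest in the collar, lugs in their pockets (underside 46.5 to 53 mm below the collar, axis within 7 mm, tilt under 0.12 rad), handle to the feeder's front within 0.12 rad; lever past 0.85 rad (z of cassette in the frame of cup between 0.027 and 0.033 m and x of bin_end in the frame of cup above 0.012 m and z of cup in the frame of collar between -0.053 and -0.0465 m and horizontal distance between cup and collar below 0.007 m and angle between the x axis of cup and the x axis of collar, either way round below 0.12 rad and x of cup_grip in the frame of collar below -0.1 m and angle between cup's own z axis and vertical below 0.12 rad and linear speed of each of cup, cassette below 0.02 m/s and value of joint feed_lever above 0.85 rad); the robot touches nothing.
It fails at once if another thing on the bench is shifted by more than 30 mm (distance of any of rivet_jar, tin, hammer, carton, shoe_last, thread_spool from where it was at the start of the episode above 0.03 m).
It fails at once if the cup is tipped by more than 35 degrees (angle between cup's own z axis and vertical above 0.61 rad).
It also fails if it takes over 70 s, if anything falls off the work surface, if the arm or the gripper's body presses on something with over 40 N, if the wrist force passes 120 N, or if a joint passes its speed limit or range.

## Working session

There is one attempt and no reset: what is moved stays moved. The work goes in short steps, Python scripts to look and compute and a tool call to move; the robot and the scene stay as the last step left them, time stands still between calls to the robot, and variables do not carry over. Pictures are saved under pics/ and viewed, at most 10 in all, crops included, and the job is handed in when it is done.

Besides the shell and the picture viewer there is one more tool, called as name([rows], argument=value, ...), one row to a line, values as JSON. apply_moves: Moves the arm, as the interface text tells. Scaled input: -1 to 1 covers 120 mm each way for a shift and 30 degrees each way for a turn. Its arguments: {"type":"object","properties":{"targets":{"type":"array","items":{"type":"object","properties":{"offset":{"type":"array","items":{"type":"number","minimum":-1,"maximum":1}},"angular":{"type":"array","items":{"type":"number","minimum":-1,"maximum":1}},"hand":{"type":"number"}}}},"squeeze":{"type":"number"}},"required":["targets"]}

```bash
mkdir -p pics; cat > h.py <<'E'
import numpy as np, cv2
from station import get_obs, snapshot, job_done, tcp_to_grasp
def cam(s):
    R=cv2.Rodrigues(np.array(s["rvec"],float))[0]; t=np.array(s["tvec"],float).ravel(); return R,t,np.array(s["K"],float)
def ray(s,uv,fish=False):
    R,t,K=cam(s); x=(uv[0]-K[0,2])/K[0,0]; y=(uv[1]-K[1,2])/K[1,1]
    if fish:
        r=np.hypot(x,y); d=np.array([x/r*np.sin(r),y/r*np.sin(r),np.cos(r)]) if r>1e-9 else np.array([0,0,1.])
    else: d=np.array([x,y,1.])
    return -R.T@t, R.T@d
def onz(s,uv,z,fish=False):
    c,d=ray(s,uv,fish); return c+d*(z-c[2])/d[2]
def proj(s,P,fish=False):
    R,t,K=cam(s); p=R@np.array(P,float)+t
    if fish:
        r=np.hypot(p[0],p[1]); th=np.arctan2(r,p[2]); return np.array([K[0,0]*th*p[0]/r+K[0,2],K[1,1]*th*p[1]/r+K[1,2]])
    return np.array([K[0,0]*p[0]/p[2]+K[0,2],K[1,1]*p[1]/p[2]+K[1,2]])
def take(n,f):
    s=snapshot(n); cv2.imwrite("pics/"+f+".png",s["color"]); np.save("pics/"+f+".npy",s,allow_pickle=True); return s
def load(f): return np.load("pics/"+f+".npy",allow_pickle=True).item()
E
python3 - <<'E'
from h import *
for n in("top","side"):
    s=take(n,n+"0"); R,t,K=cam(s); print(n,K.tolist(),(-R.T@t),R[2])
    im=cv2.resize(s["color"],(768,576)); cv2.imwrite("pics/%s0v.png"%n,im)
o=get_obs(); print(o["ee_pos"],o["tool_rot"],tcp_to_grasp,o["time_s"])
E
```

```text
top [[460.30141053720007, 0.0, 261.7988733226686], [0.0, 460.30141053720007, 189.9610564874593], [0.0, 0.0, 1.0]] [ 0.45556326 -0.05656778  1.41347964] [ 0.09897328  0.0021277  -0.99508782]
side [[421.11787002159815, 0.0, 251.5138479380316], [0.0, 421.11787002159815, 195.7102446603296], [0.0, 0.0, 1.0]] [ 0.23522718 -0.83199016  0.97069747] [ 0.28443575  0.64281182 -0.71125893]
[0.21487324 0.50579921 0.23020578] [[-9.20359400e-01  3.91072354e-01 -9.94196070e-04]
 [ 3.91073562e-01  9.20357652e-01 -1.80573843e-03]
 [ 2.08841581e-04 -2.05073214e-03 -9.99997875e-01]] -0.0187 0.1
```

View pics/top0v.png

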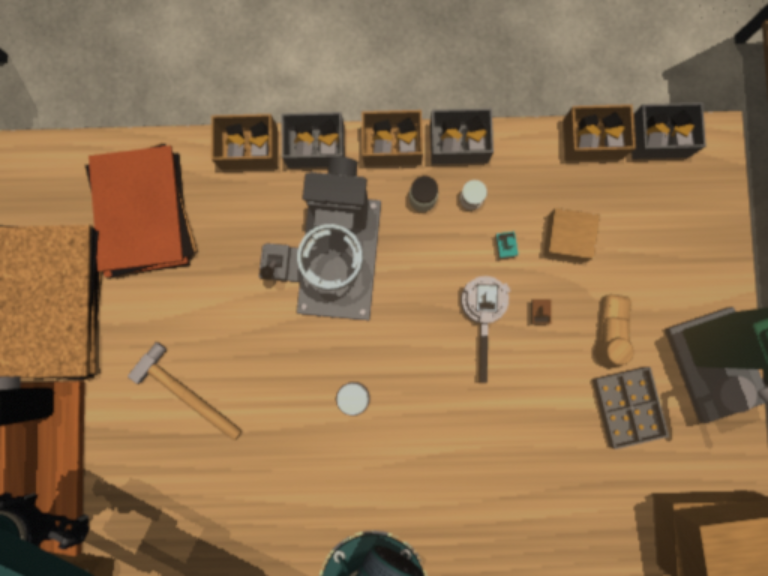

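View pics/side0v.png

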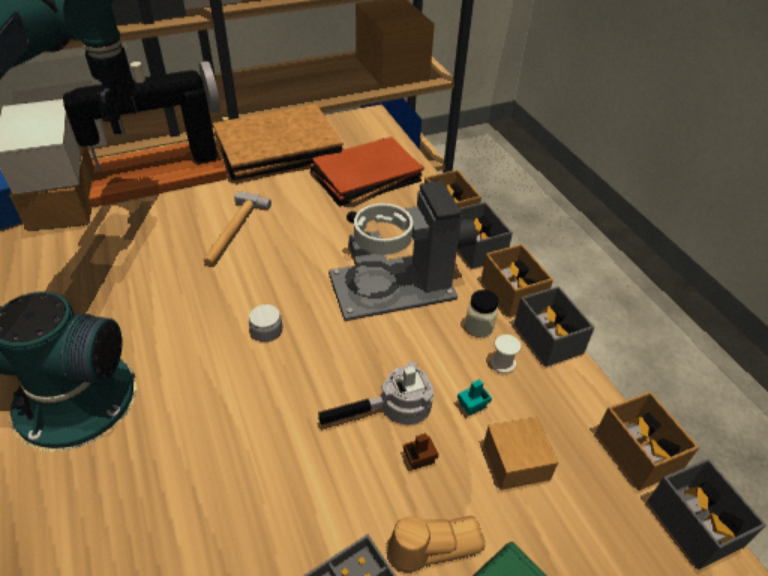

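The top view shows the cup at (485,298) with its handle down to (483,380), and the collar at (330,258). The column is at (335,190) and the lever knob at about (268,272), in the 1.5x picture. The side view shows the lever knob at about (352,217). Next I'll make zoomed crops.

```bash
python3 - <<'E'
from h import *
T,S=load("top0")["color"],load("side0")["color"]
c=lambda I,x,y,w:cv2.resize(I[y:y+w*3//4,x:x+w],(400,300),interpolation=cv2.INTER_CUBIC)
cv2.imwrite("pics/c1.png",np.vstack([np.hstack([c(T,275,180,100),c(T,160,110,133)]),np.hstack([c(S,205,230,100),c(S,210,115,133)])]))
s=load("top0")
# black handle
g=T.max(2); m=((g<60)).astype(np.uint8); m[:, :300]=0; m[:,345:]=0; m[:205]=0; m[265:]=0
n,l,st,ce=cv2.connectedComponentsWithStats(m); 
for i in range(1,n):
    if st[i,4]>30: print(st[i],ce[i]); print(cv2.minAreaRect(np.argwhere(l==i)[:,::-1].astype(np.float32)))
E
```

```text
(no output)
```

View pics/c1.png

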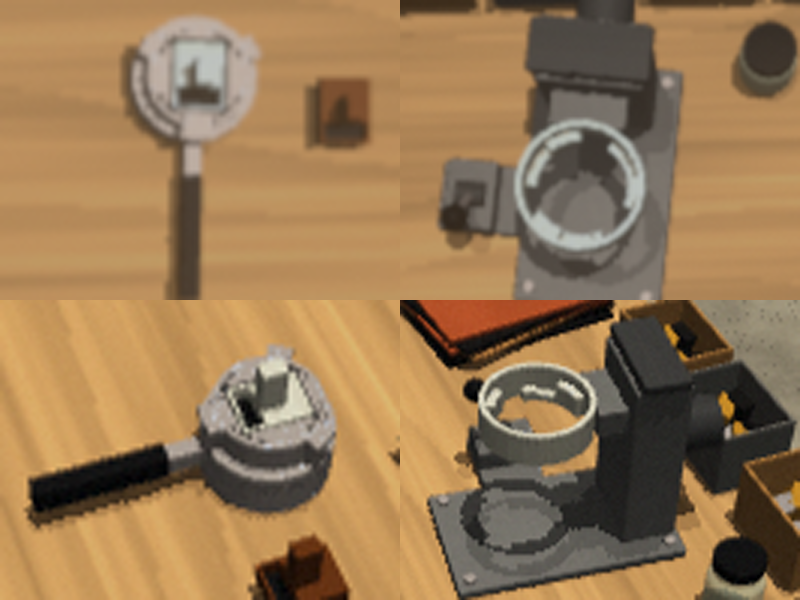

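The crops show four things:
- **Cassette:** its top is centred at crop (200,73), with the bin on the handle side.
- **Handle:** it runs along x≈188.
- **Collar ring:** it is centred at crop (579,184).
- **Lever knob:** it is at (455,217) in the top view and (473,390) in the side view.

```bash
python3 - <<'E'
from h import *
s=load("top0");q=load("side0");T=s["color"]
hsv=cv2.cvtColor(T,cv2.COLOR_BGR2HSV)
def comps(m,box,mina=30):
    x0,y0,x1,y1=box; k=np.zeros(m.shape,np.uint8); k[y0:y1,x0:x1]=m[y0:y1,x0:x1]
    n,l,st,ce=cv2.connectedComponentsWithStats(k)
    return [np.argwhere(l==i)[:,::-1].astype(np.float32) for i in range(1,n) if st[i,4]>mina]
print("handle px",T[245,318:327].tolist(), "ring",T[171,200:206].tolist())
for p in comps((T.max(2)<85)&(np.ptp(T.astype(int),axis=2)<25),(305,215,345,265)):
    print("dark",len(p),cv2.minAreaRect(p))
    r=np.array([onz(s,u,.04)[:2] for u in p]); c=r.mean(0); w,v=np.linalg.eigh(np.cov(r.T)); print(c,v[:,1],np.ptp(r@v[:,1]),np.ptp(r@v[:,0]),np.degrees(np.arctan2(*v[::-1,1])))
for p in comps((T.min(2)>115)&(hsv[...,1]<60),(305,180,345,215)):
    print("cup",len(p),cv2.minEnclosingCircle(p)); r=cv2.minEnclosingCircle(p)[0]; print(onz(s,r,.064))
for p in comps((T.min(2)>150),(190,140,255,200)):
    c,r=cv2.minEnclosingCircle(p); print("ring",len(p),c,r,onz(s,c,.186),r*(1.413-.186)/460)
print("cassette",onz(s,(325,198.25),.064))
a,b=onz(s,(253.4,133.9),.012),onz(s,(247.8,209.8),.012); d=a-b; print("plate edge",a,b,np.degrees(np.arctan2(d[1],d[0])))
# lever tip triangulate
c1,d1=ray(s,(178.3,182.1));c2,d2=ray(q,(234.3,144.9))
def tri(c1,d1,c2,d2):
    k=np.linalg.lstsq(np.stack([d1,-d2],1),c2-c1,rcond=None)[0]; A=c1+d1*k[0];B=c2+d2*k[1]; return (A+B)/2,np.linalg.norm(A-B)
print("knob",tri(c1,d1,c2,d2))
# collar from side: top ring ellipse centre ~ crop4 (537,411)
c=(210+137/3.0075,115+112/3.0075); print("ring side",onz(q,c,.186), tri(*ray(s,(219.7,171.3)),*ray(q,c)))
E
```

```text
handle px [[62, 94, 123], [46, 70, 92], [42, 59, 74], [47, 61, 75], [49, 63, 76], [51, 65, 78], [60, 82, 102], [85, 130, 164], [95, 147, 187]] ring [[135, 143, 142], [97, 108, 111], [108, 118, 119], [119, 127, 127], [129, 136, 135], [103, 110, 111]]
cup 588 ((324.0581359863281, 198.406982421875), 15.890172004699707)
[ 0.56018956 -0.23598113  0.064     ]
cup 48 ((313.0, 204.0), 9.848958015441895)
[ 0.54455275 -0.2029154   0.064     ]
ring 363 (219.2119140625, 170.33775329589844) 21.473007202148438 [0.63364752 0.05935535 0.186     ] 0.057276912689208995
ring 31 (205.5, 165.0) 5.590270042419434 [0.64911781 0.09609548 0.186     ] 0.01491143770010575
cassette [ 0.56058188 -0.23876449  0.064     ]
plate edge [ 0.77006825 -0.03192633  0.012     ] [ 0.53531278 -0.00940972  0.012     ] -5.478775737914414
knob (array([0.61568061, 0.1836172 , 0.10822723]), np.float64(0.003469096132569329))
ring side [0.62853796 0.03751635 0.186     ] (array([0.63587071, 0.05914048, 0.16692574]), np.float64(0.004502368968379966))
```

Estimates so far:

| Thing | Position |
|---|---|
| Cup | (0.560, -0.238), yaw about 0 |
| Collar | (0.634, 0.059), yaw -5.5° |
| Lever knob | (0.616, 0.184, 0.108) |

I'll move above the cup and look with the wrist camera.

apply_moves([
  {"offset": [-0.253, -0.229, 0], "angular": [0, 0, 0], "hand": -1},
  {"offset": [-0.253, -0.229, 0], "angular": [0, 0, 0], "hand": -1},
  {"offset": [-0.253, -0.229, 0], "angular": [0, 0, 0], "hand": -1},
  {"offset": [-0.253, -0.229, 0], "angular": [0, 0, 0], "hand": -1},
  {"offset": [-0.253, -0.229, 0], "angular": [0, 0, 0], "hand": -1},
  {"offset": [-0.253, -0.229, 0], "angular": [0, 0, 0], "hand": -1},
  {"offset": [-0.253, -0.229, 0], "angular": [0, 0, 0], "hand": -1},
  {"offset": [-0.253, -0.229, 0], "angular": [0, 0, 0], "hand": -1},
  {"offset": [-0.253, -0.229, 0], "angular": [0, 0, 0], "hand": -1},
  {"offset": [-0.253, -0.229, 0], "angular": [0, 0, 0], "hand": -1},
  {"offset": [-0.253, -0.229, 0], "angular": [0, 0, 0], "hand": -1},
  {"offset": [-0.253, -0.229, 0], "angular": [0, 0, 0], "hand": -1},
  {"offset": [-0.253, -0.229, 0], "angular": [0, 0, 0], "hand": -1},
  {"offset": [-0.253, -0.229, 0], "angular": [0, 0, 0], "hand": -1},
  {"offset": [-0.253, -0.229, 0], "angular": [0, 0, 0], "hand": -1},
  {"offset": [-0.253, -0.229, 0], "angular": [0, 0, 0], "hand": -1},
  {"offset": [-0.253, -0.229, 0], "angular": [0, 0, 0], "hand": -1},
  {"offset": [-0.253, -0.229, 0], "angular": [0, 0, 0], "hand": -1},
  {"offset": [-0.253, -0.229, 0], "angular": [0, 0, 0], "hand": -1},
  {"offset": [-0.253, -0.229, 0], "angular": [0, 0, 0], "hand": -1},
])

```text
time_s: 2.1
ee_pos: [0.5592, -0.2386, 0.2305]
tool_rot: [[-0.92, 0.391, -0.001], [0.391, 0.92, 0.001], [0.001, 0.0, -1.0]]
ft_force: [-0.1, 0.8, -0.2]
grip_width: 0.998
grasp_force: 0.0
```

apply_moves([
  {"offset": [0, 0, 0], "angular": [0, 0, -0.19], "hand": -1},
  {"offset": [0, 0, 0], "angular": [0, 0, -0.19], "hand": -1},
  {"offset": [0, 0, 0], "angular": [0, 0, -0.19], "hand": -1},
  {"offset": [0, 0, 0], "angular": [0, 0, -0.19], "hand": -1},
  {"offset": [0, 0, 0], "angular": [0, 0, 0], "hand": -1},
])

```text
time_s: 2.6
ee_pos: [0.5588, -0.237, 0.2304]
tool_rot: [[-1.0, 0.004, -0.001], [0.004, 1.0, 0.001], [0.001, 0.001, -1.0]]
ft_force: [-0.1, -0.0, 0.2]
grip_width: 1.002
grasp_force: 0.0
```

```bash
python3 - <<'E'
from h import *
s=take("wrist","w1"); o=get_obs(); print(o["ee_pos"],o["tool_rot"],o["qpos"],o["time_s"]); R,t,K=cam(s); print(K[0],K[1],-R.T@t,R[2])
cv2.imwrite("pics/w1v.png",cv2.resize(s["color"],(768,576),interpolation=cv2.INTER_CUBIC))
E
```

```text
[ 0.55880858 -0.2369942   0.23060916] [[-9.99982221e-01  5.86915802e-03 -1.05391433e-03]
 [ 5.86844393e-03  9.99982550e-01  6.79377883e-04]
 [ 1.05788332e-03  6.73180968e-04 -9.99999214e-01]] [-4.94549039e-01  2.15833064e-01  1.22636788e+00  9.85822403e-05
  1.70064180e+00 -2.05946383e+00] 2.65
[297.31863964   0.         260.24607087] [  0.         297.31863964 187.60688125] [ 0.48024771 -0.23746954  0.37184461] [ 3.07566315e-01  7.51165036e-04 -9.51526351e-01]
```

View pics/w1v.png

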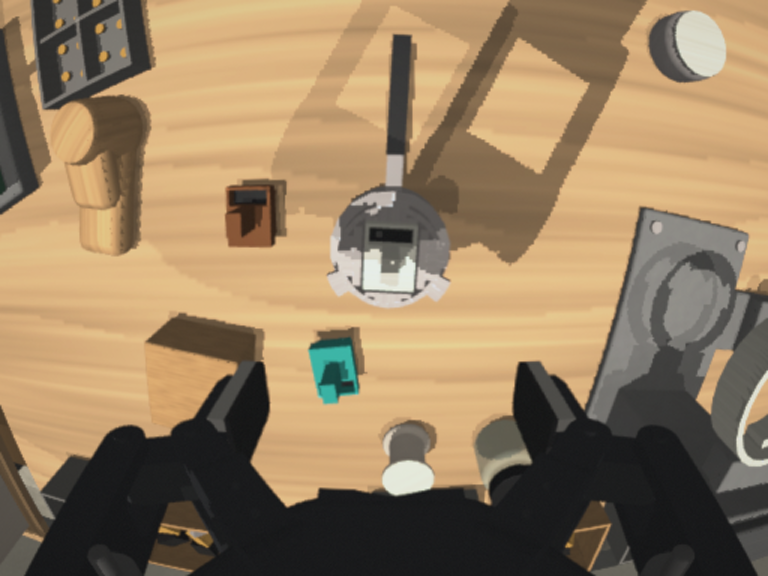

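The wrist view (1.5x) shows the handle running from (396,155) to (402,35). The cassette top spans about (361..416, 225..292), and the foot plate is at upper right.

```bash
python3 - <<'E'
from h import *
s=load("w1");T=s["color"];f=lambda u,z:onz(s,np.array(u)/1.5,z,True)
m=((T.max(2)<70)).astype(np.uint8); k=np.zeros_like(m); k[20:108,250:282]=m[20:108,250:282]
n,l,st,ce=cv2.connectedComponentsWithStats(k); i=1+st[1:,4].argmax(); p=np.argwhere(l==i)[:,::-1].astype(float)
r=np.array([onz(s,u,.04,True)[:2] for u in p]); c=r.mean(0); w,v=np.linalg.eigh(np.cov(r.T)); v=v*np.sign(v[0]); a=v[:,1]; pr=(r-c)@a
print("handle n",st[i],"c",c,"mid",c+a*(pr.max()+pr.min())/2,"dir deg",np.degrees(np.arctan2(a[1],a[0])),"len",np.ptp(pr),np.ptp((r-c)@v[:,0]))
mid=c+a*(pr.max()+pr.min())/2; print("cup axis",mid+a*.119)
q=[f(u,.064) for u in((361,225),(416,225),(417,292),(361,292))]; print("cas",np.round(q,4).tolist(),np.mean(q,0))
print("lugs",f((333,288),.064),f((444,288),.064),f((375,202),.064))
E
```

```text
handle n [258  24  16  79 847] c [ 0.44446457 -0.23084445] mid [ 0.44389411 -0.23081192] dir deg -3.2631654216105166 len 0.08882502787805488 0.01220940119345669
cup axis [ 0.56270116 -0.23758566]
cas [[0.5381, -0.2577, 0.064], [0.5382, -0.2191, 0.064], [0.588, -0.2178, 0.064], [0.5878, -0.2588, 0.064]] [ 0.56303276 -0.23832763  0.064     ]
lugs [ 0.58466241 -0.27928612  0.064     ] [ 0.58498358 -0.19794871  0.064     ] [ 0.52186792 -0.24768484  0.064     ]
```

apply_moves([
  {"offset": [-0.035, -0.008, 0], "angular": [0, 0, 0.1], "hand": -1},
  {"offset": [0, 0, 0.27], "angular": [0, 0, 0], "hand": -1},
  {"offset": [0, 0, 0.27], "angular": [0, 0, 0], "hand": -1},
  {"offset": [0, 0, 0.27], "angular": [0, 0, 0], "hand": -1},
  {"offset": [0, 0, 0.27], "angular": [0, 0, 0], "hand": -1},
  {"offset": [0, 0, 0.26], "angular": [0, 0, 0], "hand": -1},
  {"offset": [0, 0, 0], "angular": [0, 0, 0], "hand": 1},
  {"offset": [0, 0, 0], "angular": [0, 0, 0], "hand": 1},
  {"offset": [0, 0, 0], "angular": [0, 0, 0], "hand": 1},
  {"offset": [0, 0, 0], "angular": [0, 0, 0], "hand": 1},
  {"offset": [0, 0, 0], "angular": [0, 0, 0], "hand": 1},
  {"offset": [0, 0, 0], "angular": [0, 0, 0], "hand": 1},
  {"offset": [0, 0, 0], "angular": [0, 0, 0], "hand": 1},
  {"offset": [0, 0, 0], "angular": [0, 0, 0], "hand": 1},
  {"offset": [0, 0, 0], "angular": [0, 0, 0], "hand": 1},
  {"offset": [0, 0, 0], "angular": [0, 0, 0], "hand": 1},
], squeeze=50)

```text
time_s: 4.25
ee_pos: [0.5643, -0.2387, 0.0726]
tool_rot: [[-0.998, 0.056, 0.003], [0.056, 0.998, -0.002], [-0.003, -0.002, -1.0]]
ft_force: [-0.4, -0.3, 6.2]
grip_width: 0.126
grasp_force: 49.7
```

apply_moves([
  {"offset": [0, 0, -0.1], "angular": [0, 0, 0], "hand": 1},
  {"offset": [0, 0, -0.1], "angular": [0, 0, 0], "hand": 1},
  {"offset": [0, 0, -0.1], "angular": [0, 0, 0], "hand": 1},
  {"offset": [0, 0, -0.1], "angular": [0, 0, 0], "hand": 1},
  {"offset": [0, 0, -0.1], "angular": [0, 0, 0], "hand": 1},
  {"offset": [0, 0, 0], "angular": [0, 0, 0], "hand": 1},
  {"offset": [0, 0, 0], "angular": [0, 0, 0], "hand": 1},
])

```text
time_s: 4.95
ee_pos: [0.5634, -0.2381, 0.131]
tool_rot: [[-0.998, 0.056, 0.001], [0.056, 0.998, -0.0], [-0.001, -0.0, -1.0]]
ft_force: [-0.0, -0.1, -1.3]
grip_width: 0.13
grasp_force: 48.7
```

```bash
python3 - <<'E'
from h import *
s=take("wrist","w2"); q=take("side","s2")
W=s["color"][60:240,160:400]; 
p=proj(q,(.563,-.238,.08)).astype(int); C=q["color"][p[1]-60:p[1]+60,p[0]-80:p[0]+80]
cv2.imwrite("pics/c2.png",np.hstack([cv2.resize(W,(400,300)),cv2.resize(C,(400,300),interpolation=cv2.INTER_CUBIC)]))
o=get_obs(); print(o["ee_pos"],o["tool_rot"],o["grip_width"],o["ft_force"])
E
```

```text
[ 0.56275559 -0.23783256  0.12965524] [[-9.98416691e-01  5.62342235e-02 -1.35054131e-03]
 [ 5.62331376e-02  9.98417321e-01  8.29011226e-04]
 [ 1.39502264e-03  7.51753470e-04 -9.99998744e-01]] 0.12732902424465473 [-0.54856296 -0.72645317 -0.86946817]
```

View pics/c2.png

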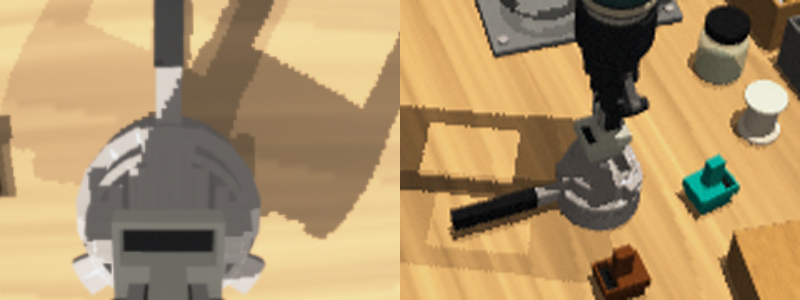

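The cassette is lifted with its bin toward the handle, and the cup is still upright. Its front edge runs from crop (112,210) to (227,210). I'll re-measure the handle and the cassette's offset in the hand.

```bash
cat >> h.py <<'E'
def handle(s,box,z=.04,th=70):
    x0,y0,x1,y1=box; m=(s["color"].max(2)<th).astype(np.uint8); k=np.zeros_like(m); k[y0:y1,x0:x1]=m[y0:y1,x0:x1]
    n,l,st,ce=cv2.connectedComponentsWithStats(k); i=1+st[1:,4].argmax(); p=np.argwhere(l==i)[:,::-1].astype(float)
    r=np.array([onz(s,u,z,True)[:2] for u in p]); c=r.mean(0); w,v=np.linalg.eigh(np.cov(r.T)); a=v[:,1]*np.sign(v[0,1]); pr=(r-c)@a
    mid=c+a*(pr.max()+pr.min())/2; print("handle",st[i],"mid",mid,"deg",np.degrees(np.arctan2(a[1],a[0])),"len",np.ptp(pr),"axis",mid+a*.119)
E
python3 - <<'E'
from h import *
s=load("w2"); handle(s,(245,10,285,102))
for u in((227.2,186),(296.2,186)): print(onz(s,u,.121,True))
print(cam(s)[0][2], )
E
```

```text
handle [254  10  16  65 904] mid [ 0.44317986 -0.2309725 ] deg -2.392617052934496 len 0.05190389622663867 axis [ 0.56207611 -0.23594038]
[ 0.53189995 -0.25452588  0.121     ]
[ 0.53395807 -0.21758348  0.121     ]
[ 0.30900554 -0.01633138 -0.95092001]
```

```bash
python3 - <<'E'
from h import *
a=load("w1");b=load("w2")
for s,x0,x1,y0,y1,z in((a,240,280,145,200,.064),(b,228,300,184,222,.121)):
    m=(s["color"].max(2)<60).astype(np.uint8);k=np.zeros_like(m);k[y0:y1,x0:x1]=m[y0:y1,x0:x1]
    n,l,st,ce=cv2.connectedComponentsWithStats(k)
    for i in range(1,n):
        if st[i,4]>40:
            print(st[i],[np.round(onz(s,u,z,True)[:2],4).tolist() for u in((st[i,0]-.5,st[i,1]-.5),(st[i,0]+st[i,2]-.5,st[i,1]+st[i,3]-.5),ce[i])])
c=b["color"]; print([c[y,262].tolist() for y in range(176,202)])
E
```

```text
[246 152  29  10 256] [[0.5397, -0.2526], [0.5507, -0.222], [0.5453, -0.2373]]
[234 198  54  13 700] [[0.5386, -0.2517], [0.5479, -0.2226], [0.5432, -0.2373]]
[[95, 98, 103], [95, 98, 103], [96, 99, 103], [96, 98, 103], [95, 98, 103], [95, 98, 102], [96, 98, 103], [96, 99, 103], [95, 98, 103], [97, 101, 105], [100, 107, 108], [100, 107, 109], [99, 107, 108], [100, 108, 109], [101, 108, 109], [101, 110, 111], [101, 109, 110], [106, 115, 116], [113, 123, 124], [114, 124, 125], [113, 122, 124], [94, 101, 102], [51, 54, 54], [30, 29, 30], [28, 27, 27], [29, 28, 27]]
```

apply_moves([
  {"offset": [0, 0, 0], "angular": [0, 0, 0.273], "hand": 1},
  {"offset": [0, 0, 0], "angular": [0, 0, 0.273], "hand": 1},
  {"offset": [0, 0, 0], "angular": [0, 0, 0.273], "hand": 1},
  {"offset": [0, 0, 0], "angular": [0, 0, 0.273], "hand": 1},
  {"offset": [0, 0, 0], "angular": [0, 0, 0.273], "hand": 1},
  {"offset": [0, 0, 0], "angular": [0, 0, 0.273], "hand": 1},
  {"offset": [0, 0, 0], "angular": [0, 0, 0.273], "hand": 1},
  {"offset": [0, 0, 0], "angular": [0, 0, 0.273], "hand": 1},
  {"offset": [0, 0, 0], "angular": [0, 0, 0.273], "hand": 1},
  {"offset": [0, 0, 0], "angular": [0, 0, 0.273], "hand": 1},
  {"offset": [0, 0, 0], "angular": [0, 0, 0.273], "hand": 1},
  {"offset": [0, 0, 0], "angular": [0, 0, 0.273], "hand": 1},
  {"offset": [0, 0, 0], "angular": [0, 0, 0.273], "hand": 1},
  {"offset": [0, 0, 0], "angular": [0, 0, 0.273], "hand": 1},
  {"offset": [0, 0, 0], "angular": [0, 0, 0.273], "hand": 1},
  {"offset": [0, 0, 0], "angular": [0, 0, 0.273], "hand": 1},
  {"offset": [0, 0, 0], "angular": [0, 0, 0.273], "hand": 1},
  {"offset": [0, 0, 0], "angular": [0, 0, 0.273], "hand": 1},
  {"offset": [0, 0, 0], "angular": [0, 0, 0.273], "hand": 1},
  {"offset": [0, 0, 0], "angular": [0, 0, 0.273], "hand": 1},
])

```text
time_s: 7.05
ee_pos: [0.5627, -0.2378, 0.1292]
tool_rot: [[0.976, 0.219, -0.002], [0.219, -0.976, 0.001], [-0.002, -0.002, -1.0]]
ft_force: [0.0, -0.2, -1.8]
grip_width: 0.128
grasp_force: 48.7
```

apply_moves([
  {"offset": [0, 0, 0], "angular": [0, 0, 0.27], "hand": 1},
  {"offset": [0, 0, 0], "angular": [0, 0, 0.27], "hand": 1},
  {"offset": [0, 0, 0], "angular": [0, 0, 0], "hand": 1},
  {"offset": [0, 0, 0], "angular": [0, 0, 0], "hand": 1},
])

```text
time_s: 7.45
ee_pos: [0.5629, -0.2379, 0.1297]
tool_rot: [[0.999, -0.053, -0.001], [-0.053, -0.999, 0.001], [-0.001, -0.001, -1.0]]
ft_force: [0.4, 0.8, -0.9]
grip_width: 0.125
grasp_force: 48.7
```

```bash
python3 - <<'E'
from h import *
s=take("wrist","w3"); o=get_obs(); print(o["ee_pos"],np.degrees(np.arctan2(o["tool_rot"][1][1],o["tool_rot"][0][1])),o["ft_force"]); R,t,K=cam(s); print(-R.T@t)
m=(s["color"].max(2)<60).astype(np.uint8);k=np.zeros_like(m);k[180:225,225:300]=m[180:225,225:300]
n,l,st,ce=cv2.connectedComponentsWithStats(k)
for i in range(1,n):
    if st[i,4]>40: print(st[i],onz(s,ce[i],.121,True))
cv2.imwrite("pics/w3v.png",cv2.resize(s["color"][75:255,140:380],(800,600),interpolation=cv2.INTER_CUBIC))
E
```

```text
[ 0.56296145 -0.23790058  0.12989297] -93.08187727867724 [-0.00766106 -0.59772922 -0.00432783]
[ 0.64234492 -0.24284203  0.27087399]
[234 198  54  13 663] [ 0.58419323 -0.23942793  0.121     ]
```

View pics/w3v.png

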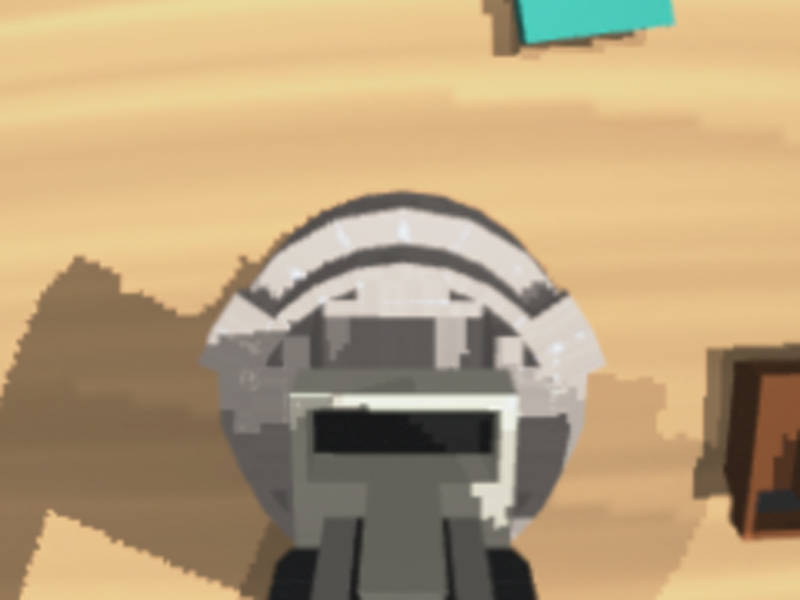

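The bin now faces away from the handle. The lug mid-edges are at crop (220,327) and (586,327), and the far shoulder edge is at (403,195). I'll compute the cup centre from these in the same view.

```bash
python3 - <<'E'
from h import *
s=load("w3"); g=lambda x,y,z:onz(s,(140+x*.3,75+y*.3),z,True)
L=[g(x,y,.064) for x,y in((202,362),(238,292),(604,365),(568,290))]; print(np.round(L,4).tolist())
l,r=(L[0]+L[1])/2,(L[2]+L[3])/2; d=l-r; print("lug dist",np.linalg.norm(d),"yaw",np.degrees(np.arctan2(d[1],d[0]))-90, (l+r)/2)
a=np.radians(np.degrees(np.arctan2(d[1],d[0]))-90); print("centre",(l+r)/2-.024*np.array([np.cos(a),np.sin(a),0]))
print("shoulder far",g(403,193,.04)[0]-.046, "cass top edge",[g(x,398,.121).round(4) for x in(289,518)])
E
```

```text
[[0.5806, -0.1951, 0.064], [0.5959, -0.2048, 0.064], [0.5753, -0.2841, 0.064], [0.5927, -0.276, 0.064]]
lug dist 0.08020741336240592 yaw -3.065471542944138 [ 0.58611454 -0.23999614  0.064     ]
centre [ 0.56214888 -0.23871269  0.064     ]
shoulder far 0.5661107940272629 cass top edge [array([ 0.5908, -0.2218,  0.121 ]), array([ 0.5889, -0.2587,  0.121 ])]
```

apply_moves([
  {"offset": [-0.023, 0, 0], "angular": [0, 0, 0], "hand": 1},
  {"offset": [0, 0, 0.07], "angular": [0, 0, 0], "hand": 1},
  {"offset": [0, 0, 0.07], "angular": [0, 0, 0], "hand": 1},
  {"offset": [0, 0, 0.07], "angular": [0, 0, 0], "hand": 1},
  {"offset": [0, 0, 0.06], "angular": [0, 0, 0], "hand": 1},
  {"offset": [0, 0, 0.06], "angular": [0, 0, 0], "hand": 1},
  {"offset": [0, 0, 0.05], "angular": [0, 0, 0], "hand": 1},
  {"offset": [0, 0, 0.04], "angular": [0, 0, 0], "hand": 1},
  {"offset": [0, 0, 0], "angular": [0, 0, 0], "hand": 1},
])

```text
time_s: 8.4
ee_pos: [0.56, -0.2376, 0.0791]
tool_rot: [[0.998, -0.056, -0.001], [-0.056, -0.998, 0.001], [-0.002, -0.001, -1.0]]
ft_force: [0.1, 0.1, -2.3]
grip_width: 0.13
grasp_force: 48.7
```

apply_moves([
  {"offset": [0, 0, 0.02], "angular": [0, 0, 0], "hand": 1},
  {"offset": [0, 0, 0.02], "angular": [0, 0, 0], "hand": 1},
  {"offset": [0, 0, 0.01], "angular": [0, 0, 0], "hand": 1},
  {"offset": [0, 0, 0], "angular": [0, 0, 0], "hand": 1},
  {"offset": [0, 0, 0], "angular": [0, 0, 0], "hand": 1},
])

```text
time_s: 8.9
ee_pos: [0.5605, -0.2379, 0.0742]
tool_rot: [[0.998, -0.056, 0.0], [-0.056, -0.998, -0.0], [0.0, 0.0, -1.0]]
ft_force: [0.3, -0.5, -0.4]
grip_width: 0.137
grasp_force: 48.7
```

apply_moves([
  {"offset": [0, 0, 0], "angular": [0, 0, 0], "hand": -1},
  {"offset": [0, 0, 0], "angular": [0, 0, 0], "hand": -1},
  {"offset": [0, 0, 0], "angular": [0, 0, 0], "hand": -1},
  {"offset": [0, 0, 0], "angular": [0, 0, 0], "hand": -1},
  {"offset": [0, 0, 0], "angular": [0, 0, 0], "hand": -1},
  {"offset": [0, 0, -0.2], "angular": [0, 0, 0], "hand": -1},
  {"offset": [0, 0, -0.2], "angular": [0, 0, 0], "hand": -1},
  {"offset": [0, 0, -0.2], "angular": [0, 0, 0], "hand": -1},
  {"offset": [0, 0, -0.2], "angular": [0, 0, 0], "hand": -1},
  {"offset": [-0.25, 0, 0], "angular": [0, 0, 0], "hand": -1},
  {"offset": [-0.25, 0, 0], "angular": [0, 0, 0], "hand": -1},
  {"offset": [-0.25, 0, 0], "angular": [0, 0, 0], "hand": -1},
  {"offset": [-0.25, 0, 0], "angular": [0, 0, 0], "hand": -1},
  {"offset": [0, 0, 0], "angular": [0, 0, 0], "hand": -1},
  {"offset": [0, 0, 0], "angular": [0, 0, 0], "hand": -1},
])

```text
time_s: 10.4
ee_pos: [0.4406, -0.2313, 0.1705]
tool_rot: [[0.998, -0.057, 0.001], [-0.057, -0.998, -0.0], [0.001, 0.0, -1.0]]
ft_force: [1.2, -0.4, -0.0]
grip_width: 1.003
grasp_force: 0.0
```

```bash
python3 - <<'E'
from h import *
s=take("wrist","w4"); o=get_obs(); print(o["ee_pos"],o["tool_rot"],o["ft_force"])
cv2.imwrite("pics/w4v.png",cv2.resize(s["color"][80:380,60:460],(800,600),interpolation=cv2.INTER_CUBIC))
E
```

```text
[ 0.44117399 -0.23131789  0.17048664] [[ 9.98411655e-01 -5.63238085e-02  1.33975882e-03]
 [-5.63233144e-02 -9.98412501e-01 -4.03710204e-04]
 [ 1.36037045e-03  3.27609316e-04 -9.99999021e-01]] [ 1.22673284 -1.0632306   0.27809132]
```

View pics/w4v.png

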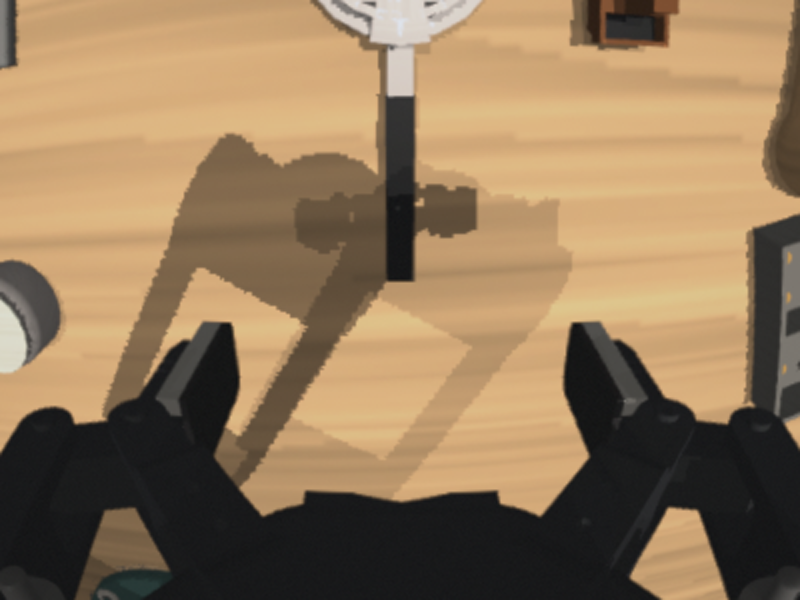

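The handle is centred at x=400 from (400,97) to (400,281), aligned with the tool. I'll measure its middle and check the seating by the cassette's height in the other views.

```bash
python3 - <<'E'
from h import *
s=load("w4"); e=onz(s,(260,220),.04,True); n=onz(s,(260,128.5),.04,True); print(e,n,np.linalg.norm(e-n),(e+n)/2)
d=n-e; print(np.degrees(np.arctan2(d[1],d[0])))
t=take("top","t4"); q=take("side","s4")
c=lambda I,x,y,w:cv2.resize(I[y:y+w*3//4,x:x+w],(400,300),interpolation=cv2.INTER_CUBIC)
cv2.imwrite("pics/c4.png",np.hstack([c(t["color"],275,165,100),c(q["color"],225,230,80)]))
E
```

```text
[ 0.39832106 -0.22910381  0.04      ] [ 0.48899116 -0.23421429  0.04      ] 0.09081401368701338 [ 0.44365611 -0.23165905  0.04      ]
-3.225971526158971
```

View pics/c4.png

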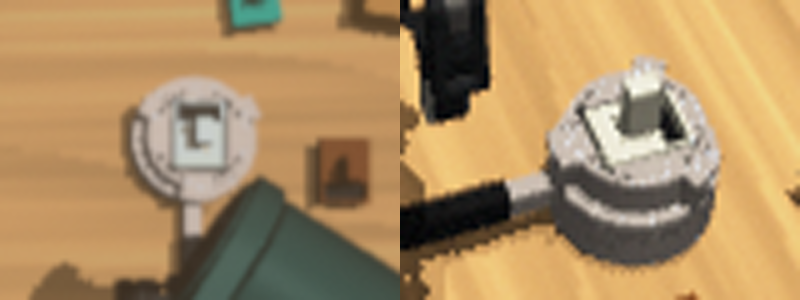

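The cassette sits flush with its bin away from the handle. Next I'll grip the handle.

apply_moves([
  {"offset": [0.012, 0.002, 0], "angular": [0, 0, 0], "hand": -1},
  {"offset": [0, 0, 0.27], "angular": [0, 0, 0], "hand": -1},
  {"offset": [0, 0, 0.27], "angular": [0, 0, 0], "hand": -1},
  {"offset": [0, 0, 0.27], "angular": [0, 0, 0], "hand": -1},
  {"offset": [0, 0, 0.27], "angular": [0, 0, 0], "hand": -1},
  {"offset": [0, 0, 0.23], "angular": [0, 0, 0], "hand": -1},
  {"offset": [0, 0, 0], "angular": [0, 0, 0], "hand": 1},
  {"offset": [0, 0, 0], "angular": [0, 0, 0], "hand": 1},
  {"offset": [0, 0, 0], "angular": [0, 0, 0], "hand": 1},
  {"offset": [0, 0, 0], "angular": [0, 0, 0], "hand": 1},
  {"offset": [0, 0, 0], "angular": [0, 0, 0], "hand": 1},
  {"offset": [0, 0, 0], "angular": [0, 0, 0], "hand": 1},
  {"offset": [0, 0, 0], "angular": [0, 0, 0], "hand": 1},
  {"offset": [0, 0, 0], "angular": [0, 0, 0], "hand": 1},
  {"offset": [0, 0, 0], "angular": [0, 0, 0], "hand": 1},
  {"offset": [0, 0, 0], "angular": [0, 0, 0], "hand": 1},
], squeeze=100)

```text
time_s: 12.15
ee_pos: [0.443, -0.2319, 0.0144]
tool_rot: [[0.998, -0.056, 0.003], [-0.056, -0.998, -0.001], [0.003, 0.001, -1.0]]
ft_force: [-1.1, 0.9, 6.4]
grip_width: 0.145
grasp_force: 97.6
```

apply_moves([
  {"offset": [0, 0, -0.05], "angular": [0, 0, 0], "hand": 1},
  {"offset": [0, 0, -0.1], "angular": [0, 0, 0], "hand": 1},
  {"offset": [0, 0, -0.2], "angular": [0, 0, 0], "hand": 1},
  {"offset": [0, 0, -0.2], "angular": [0, 0, 0], "hand": 1},
  {"offset": [0, 0, -0.25], "angular": [0, 0, 0], "hand": 1},
  {"offset": [0, 0, -0.25], "angular": [0, 0, 0], "hand": 1},
  {"offset": [0.05, -0.1, -0.25], "angular": [0, 0, 0], "hand": 1},
  {"offset": [0.05, -0.1, -0.25], "angular": [0, 0, 0], "hand": 1},
  {"offset": [0.05, -0.1, -0.25], "angular": [0, 0, 0], "hand": 1},
  {"offset": [0.05, -0.1, -0.25], "angular": [0, 0, 0], "hand": 1},
  {"offset": [0.05, -0.1, -0.25], "angular": [0, 0, 0], "hand": 1},
  {"offset": [0.05, 0, -0.25], "angular": [0, 0, 0], "hand": 1},
  {"offset": [0, 0, -0.1], "angular": [0, 0, 0], "hand": 1},
  {"offset": [0, 0, 0], "angular": [0, 0, 0], "hand": 1},
  {"offset": [0, 0, 0], "angular": [0, 0, 0], "hand": 1},
])

```text
time_s: 13.65
ee_pos: [0.4805, -0.1736, 0.3291]
tool_rot: [[0.998, -0.057, -0.003], [-0.057, -0.998, 0.001], [-0.003, -0.001, -1.0]]
ft_force: [-0.2, -0.2, -4.1]
grip_width: 0.142
grasp_force: 97.8
```

```bash
python3 - <<'E'
from h import *
s=take("wrist","w5"); o=get_obs(); print(o["ee_pos"],o["tool_rot"],o["ft_force"]); print(proj(s,(.634,.059,.186),True))
cv2.imwrite("pics/w5v.png",cv2.resize(s["color"],(768,576),interpolation=cv2.INTER_CUBIC))
E
```

```text
[ 0.48035158 -0.17355771  0.32837514] [[ 0.99837061 -0.05688576 -0.00448673]
 [-0.05687706 -0.9983791   0.00204154]
 [-0.00459559 -0.00178302 -0.99998785]] [ 0.56525871 -0.07833619 -4.66253631]
[46.15446401 58.04313031]
```

View pics/w5v.png

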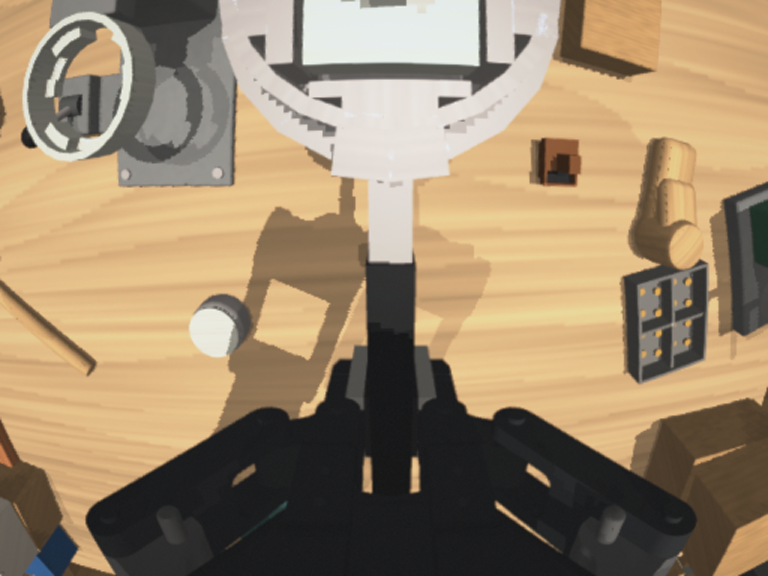

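The ring is at about (77,86), spanning 23..132 by 12..160 (1.5x). The foot plate's front edge runs from (118,186) to (233,184). I'll fit a circle to the bright ring pixels cast onto z=0.186.

```bash
python3 - <<'E'
from h import *
from scipy.optimize import least_squares
s=load("w5");T=s["color"]
m=((T.min(2)>125)&(np.ptp(T.astype(int),axis=2)<45)).astype(np.uint8); k=np.zeros_like(m); k[5:112,10:92]=m[5:112,10:92]
n,l,st,ce=cv2.connectedComponentsWithStats(k); i=1+st[1:,4].argmax(); print(st[i])
p=np.argwhere(l==i)[:,::-1].astype(float); r=np.array([onz(s,u,.186,True)[:2] for u in p])
c=np.array([.634,.059])
for _ in range(8):
    a=np.arctan2(*(r-c).T[::-1]); d=np.linalg.norm(r-c,axis=1); b=((a+np.pi)/(2*np.pi)*36).astype(int)%36
    o=np.array([r[b==j][d[b==j].argmax()] for j in range(36) if (b==j).any()])
    f=least_squares(lambda x:np.linalg.norm(o-x[:2],axis=1)-x[2],[*c,.058],loss="soft_l1",f_scale=.001); c=f.x[:2]
print("collar",f.x,len(o),np.abs(f.fun).mean())
A,B=[onz(s,np.array(u)/1.5,.012,True) for u in((118,186),(234,185))]; d=A-B; print("front edge",A,B,np.linalg.norm(d),"yaw",np.degrees(np.arctan2(d[1],d[0]))-90)
a=np.radians(-5.5); M=(A+B)/2+.1*np.array([np.cos(a),np.sin(a),0]); print("collar from plate",M)
# lever knob
print("knob",[onz(s,np.array((29,137))/1.5,z,True).round(4) for z in(.105,.11)])
E
```

```text
[  15    5   74  103 1805]
collar [0.63552122 0.05652428 0.05854753] 36 0.000868405674072035
front edge [0.54524083 0.14169944 0.012     ] [ 0.52784556 -0.0089508   0.012     ] 0.1516512166131443 yaw -6.586658139484896
collar from plate [0.63608281 0.05678975 0.012     ]
knob [array([0.6177, 0.1914, 0.105 ]), array([0.617 , 0.1863, 0.11  ])]
```

Collar is at (0.636, 0.057) with yaw about -6°, and the ring fit and foot plate agree. I'll turn to the entry yaw (about 44°) and go to a low standoff.

apply_moves([
  {"offset": [0, 0, 0], "angular": [0, 0, -0.224], "hand": 1},
  {"offset": [0, 0, 0], "angular": [0, 0, -0.224], "hand": 1},
  {"offset": [0, 0, 0], "angular": [0, 0, -0.224], "hand": 1},
  {"offset": [0, 0, 0], "angular": [0, 0, -0.224], "hand": 1},
  {"offset": [0, 0, 0], "angular": [0, 0, -0.224], "hand": 1},
  {"offset": [0, 0, 0], "angular": [0, 0, -0.224], "hand": 1},
  {"offset": [0, 0, 0], "angular": [0, 0, -0.224], "hand": 1},
  {"offset": [0.05, -0.245, 0], "angular": [0, 0, 0], "hand": 1},
  {"offset": [0.05, -0.245, 0], "angular": [0, 0, 0], "hand": 1},
  {"offset": [0, 0, 0.25], "angular": [0, 0, 0], "hand": 1},
  {"offset": [0, 0, 0.25], "angular": [0, 0, 0], "hand": 1},
  {"offset": [0, 0, 0.25], "angular": [0, 0, 0], "hand": 1},
  {"offset": [0, 0, 0.25], "angular": [0, 0, 0], "hand": 1},
  {"offset": [0, 0, 0.25], "angular": [0, 0, 0], "hand": 1},
  {"offset": [0, 0, 0.25], "angular": [0, 0, 0], "hand": 1},
  {"offset": [0, 0, 0.25], "angular": [0, 0, 0], "hand": 1},
  {"offset": [0, 0, 0.25], "angular": [0, 0, 0], "hand": 1},
  {"offset": [0, 0, 0.25], "angular": [0, 0, 0], "hand": 1},
  {"offset": [0, 0, 0.11], "angular": [0, 0, 0], "hand": 1},
  {"offset": [0, 0, 0], "angular": [0, 0, 0], "hand": 1},
])

```text
time_s: 15.7
ee_pos: [0.4463, -0.122, 0.0442]
tool_rot: [[0.722, 0.692, -0.007], [0.692, -0.722, 0.003], [-0.003, -0.007, -1.0]]
ft_force: [-0.4, 0.2, -3.5]
grip_width: 0.142
grasp_force: 98.0
```

```bash
cat >> h.py <<'E'
def rel(P,th):
    o=get_obs(); R=np.array(o["tool_rot"]); d=np.array(P)-o["ee_pos"]; t=np.degrees(np.arctan2(R[1,0],R[0,0]))
    print("ee",np.round(o["ee_pos"],4),"th",round(t,2),"units",np.round(R.T@d/.12,3),"turn z units",round(-(th-t)/30,3),"t",o["time_s"],"tilt",R[2].round(4))
E
python3 -c "
from h import *
rel((.5496,-.0259,.0444),43.8)"
```

```text
ee [ 0.4463 -0.122   0.0442] th 43.8 units [ 1.176  0.018 -0.006] turn z units 0.0 t 15.7 tilt [-0.0035 -0.0071 -1.    ]
```

apply_moves([
  {"offset": [0.2, 0.018, 0], "angular": [0, 0, 0], "hand": 1},
  {"offset": [0.2, 0, 0], "angular": [0, 0, 0], "hand": 1},
  {"offset": [0.2, 0, 0], "angular": [0, 0, 0], "hand": 1},
  {"offset": [0.2, 0, 0], "angular": [0, 0, 0], "hand": 1},
  {"offset": [0.2, 0, 0], "angular": [0, 0, 0], "hand": 1},
  {"offset": [0.176, 0, 0], "angular": [0, 0, 0], "hand": 1},
  {"offset": [0, 0, 0], "angular": [0, 0, 0], "hand": 1},
  {"offset": [0, 0, 0], "angular": [0, 0, 0], "hand": 1},
  {"offset": [0, 0, 0], "angular": [0, 0, 0], "hand": 1},
])

```text
time_s: 16.6
ee_pos: [0.5525, -0.0272, 0.0483]
tool_rot: [[0.722, 0.692, 0.0], [0.692, -0.722, -0.0], [0.0, 0.001, -1.0]]
ft_force: [0.4, -0.4, -3.2]
grip_width: 0.144
grasp_force: 98.1
```

```bash
python3 - <<'E'
from h import *
rel((.5496,-.0259,.1219),43.8)
s=take("wrist","w6"); t=take("top","t6")
c=lambda I,x,y,w:cv2.resize(I[y:y+w*3//4,x:x+w],(400,300),interpolation=cv2.INTER_CUBIC)
cv2.imwrite("pics/c6.png",np.hstack([cv2.resize(s["color"],(400,300)),c(t["color"],180,135,80)]))
E
```

```text
ee [ 0.5525 -0.0272  0.0483] th 43.8 units [-0.01  -0.025 -0.613] turn z units -0.0 t 16.6 tilt [ 1.e-04  6.e-04 -1.e+00]
```

View pics/c6.png

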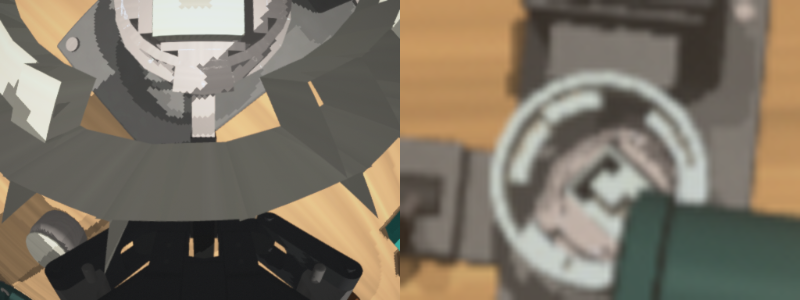

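The cup is under the collar, concentric within about 2 mm after parallax. I'll correct the offset and rise to just below the ledge.

apply_moves([
  {"offset": [-0.01, -0.025, -0.05], "angular": [0, 0, 0], "hand": 1},
  {"offset": [0, 0, -0.1], "angular": [0, 0, 0], "hand": 1},
  {"offset": [0, 0, -0.1], "angular": [0, 0, 0], "hand": 1},
  {"offset": [0, 0, -0.1], "angular": [0, 0, 0], "hand": 1},
  {"offset": [0, 0, -0.05], "angular": [0, 0, 0], "hand": 1},
  {"offset": [0, 0, 0], "angular": [0, 0, 0], "hand": 1},
  {"offset": [0, 0, 0], "angular": [0, 0, 0], "hand": 1},
])

```text
time_s: 17.4
ee_pos: [0.5496, -0.0254, 0.0957]
tool_rot: [[0.722, 0.692, -0.0], [0.692, -0.722, 0.0], [0.0, -0.0, -1.0]]
ft_force: [-0.7, -0.4, -4.4]
grip_width: 0.145
grasp_force: 98.1
```

```bash
python3 - <<'E'
from h import *
rel((.5496,-.0259,.1219),43.8)
E
```

```text
ee [ 0.5496 -0.0254  0.0957] th 43.82 units [-0.003  0.003 -0.218] turn z units 0.001 t 17.4 tilt [ 0.e+00 -1.e-04 -1.e+00]
```

Next I'll rise through the notches slowly, watching the force.

apply_moves([
  {"offset": [0, 0, -0.03], "angular": [0, 0, 0], "hand": 1},
  {"offset": [0, 0, -0.03], "angular": [0, 0, 0], "hand": 1},
  {"offset": [0, 0, -0.03], "angular": [0, 0, 0], "hand": 1},
  {"offset": [0, 0, 0], "angular": [0, 0, 0], "hand": 1},
  {"offset": [0, 0, 0], "angular": [0, 0, 0], "hand": 1},
])

```text
time_s: 17.9
ee_pos: [0.5498, -0.0254, 0.1067]
tool_rot: [[0.722, 0.692, 0.0], [0.692, -0.722, 0.0], [0.0, 0.0, -1.0]]
ft_force: [0.4, 0.7, -3.5]
grip_width: 0.141
grasp_force: 98.1
```

apply_moves([
  {"offset": [0, 0, -0.03], "angular": [0, 0, 0], "hand": 1},
  {"offset": [0, 0, -0.03], "angular": [0, 0, 0], "hand": 1},
  {"offset": [0, 0, -0.03], "angular": [0, 0, 0], "hand": 1},
  {"offset": [0, 0, -0.03], "angular": [0, 0, 0], "hand": 1},
  {"offset": [0, 0, 0], "angular": [0, 0, 0], "hand": 1},
  {"offset": [0, 0, 0], "angular": [0, 0, 0], "hand": 1},
])

```text
time_s: 18.5
ee_pos: [0.5498, -0.0254, 0.1211]
tool_rot: [[0.722, 0.692, 0.0], [0.692, -0.722, 0.0], [0.0, 0.0, -1.0]]
ft_force: [0.0, -0.9, -4.9]
grip_width: 0.143
grasp_force: 98.1
```

```bash
python3 - <<'E'
from h import *
rel((.5496,-.0259,.1219),43.8)
# twist rows: arc in 10 steps of 5 deg clockwise, tool-frame offset per row (before the turn of that row)
c=np.array([.636,.057]);r=.1197
e=lambda t:c-r*np.array([np.cos(t),np.sin(t)])
t0,t1=np.radians([43.8,38.8]); d=e(t1)-e(t0); x=np.array([np.cos(t0),np.sin(t0)]);y=np.array([np.sin(t0),-np.cos(t0)])
print(d@x/.12,d@y/.12)
E
```

```text
ee [ 0.5498 -0.0254  0.1211] th 43.82 units [-0.004  0.002 -0.006] turn z units 0.001 t 18.5 tilt [ 3.e-04  3.e-04 -1.e+00]
0.0037957886534835997 -0.08693785339078934
```

The lugs are through with no contact. I'll twist the first half.

apply_moves([
  {"offset": [0, 0, -0.006], "angular": [0, 0, 0], "hand": 1},
  {"offset": [0.004, -0.087, 0], "angular": [0, 0, 0.1667], "hand": 1},
  {"offset": [0.004, -0.087, 0], "angular": [0, 0, 0.1667], "hand": 1},
  {"offset": [0.004, -0.087, 0], "angular": [0, 0, 0.1667], "hand": 1},
  {"offset": [0.004, -0.087, 0], "angular": [0, 0, 0.1667], "hand": 1},
  {"offset": [0.004, -0.087, 0], "angular": [0, 0, 0.1667], "hand": 1},
  {"offset": [0, 0, 0], "angular": [0, 0, 0], "hand": 1},
  {"offset": [0, 0, 0], "angular": [0, 0, 0], "hand": 1},
])

```text
time_s: 19.3
ee_pos: [0.5228, 0.019, 0.1216]
tool_rot: [[0.946, 0.325, -0.0], [0.325, -0.946, 0.0], [-0.0, -0.0, -1.0]]
ft_force: [0.4, -0.5, -3.9]
grip_width: 0.142
grasp_force: 98.1
```

```bash
python3 - <<'E'
from h import *
t=np.radians(18.8); P=np.array([.636,.057])-.1197*np.array([np.cos(t),np.sin(t)])
rel((*P,.1219),18.8)
E
```

```text
ee [0.5228 0.019  0.1216] th 18.94 units [-0.003  0.004 -0.002] turn z units 0.005 t 19.3 tilt [-1.e-04 -1.e-04 -1.e+00]
```

apply_moves([
  {"offset": [0.002, -0.085, 0], "angular": [0, 0, 0.1667], "hand": 1},
  {"offset": [0.004, -0.087, 0], "angular": [0, 0, 0.1667], "hand": 1},
  {"offset": [0.004, -0.087, 0], "angular": [0, 0, 0.1667], "hand": 1},
  {"offset": [0.004, -0.087, 0], "angular": [0, 0, 0.1667], "hand": 1},
  {"offset": [0.004, -0.087, 0], "angular": [0, 0, 0.17], "hand": 1},
  {"offset": [0, 0, 0], "angular": [0, 0, 0], "hand": 1},
  {"offset": [0, 0, 0], "angular": [0, 0, 0], "hand": 1},
])

```text
time_s: 20.0
ee_pos: [0.5171, 0.0698, 0.1214]
tool_rot: [[0.994, -0.107, -0.001], [-0.107, -0.994, -0.0], [-0.001, 0.0, -1.0]]
ft_force: [-0.1, -0.1, -4.5]
grip_width: 0.142
grasp_force: 98.1
```

```bash
python3 - <<'E'
from h import *
t=np.radians(-6.2); P=np.array([.636,.057])-.1197*np.array([np.cos(t),np.sin(t)])
rel((*P,.1154),-6.2)
E
```

```text
ee [0.5171 0.0698 0.1214] th -6.15 units [-0.001 -0.001  0.05 ] turn z units 0.002 t 20.0 tilt [-5.e-04  2.e-04 -1.e+00]
```

Lower 6.5 mm into the pockets.

apply_moves([
  {"offset": [0, 0, 0.018], "angular": [0, 0, 0], "hand": 1},
  {"offset": [0, 0, 0.018], "angular": [0, 0, 0], "hand": 1},
  {"offset": [0, 0, 0.018], "angular": [0, 0, 0], "hand": 1},
  {"offset": [0, 0, 0], "angular": [0, 0, 0], "hand": 1},
  {"offset": [0, 0, 0], "angular": [0, 0, 0], "hand": 1},
])

```text
time_s: 20.5
ee_pos: [0.5176, 0.0699, 0.1159]
tool_rot: [[0.994, -0.11, 0.002], [-0.11, -0.994, -0.0], [0.002, 0.0, -1.0]]
ft_force: [-1.4, -0.9, 0.2]
grip_width: 0.143
grasp_force: 98.7
```

The weight is on the collar at about -48.5 mm, so the lugs are in their pockets. I'll release and rise.

apply_moves([
  {"offset": [0, 0, 0], "angular": [0, 0, 0], "hand": -1},
  {"offset": [0, 0, 0], "angular": [0, 0, 0], "hand": -1},
  {"offset": [0, 0, 0], "angular": [0, 0, 0], "hand": -1},
  {"offset": [0, 0, 0], "angular": [0, 0, 0], "hand": -1},
  {"offset": [0, 0, 0], "angular": [0, 0, 0], "hand": -1},
  {"offset": [0, 0, 0], "angular": [0, 0, 0], "hand": -1},
  {"offset": [0, 0, -0.1], "angular": [0, 0, 0], "hand": -1},
  {"offset": [0, 0, -0.25], "angular": [0, 0, 0], "hand": -1},
  {"offset": [0, 0, -0.25], "angular": [0, 0, 0], "hand": -1},
  {"offset": [0, 0, -0.25], "angular": [0, 0, 0], "hand": -1},
  {"offset": [0, 0, -0.25], "angular": [0, 0, 0], "hand": -1},
  {"offset": [0, 0, 0], "angular": [0, 0, 0], "hand": 1},
  {"offset": [0, 0, 0], "angular": [0, 0, 0], "hand": 1},
])

```text
time_s: 21.8
ee_pos: [0.5176, 0.0703, 0.2486]
tool_rot: [[0.994, -0.11, 0.003], [-0.11, -0.994, 0.0], [0.003, -0.0, -1.0]]
ft_force: [0.0, -0.2, -1.2]
grip_width: 0.69
grasp_force: 0.0
```

```bash
python3 - <<'E'
from h import *
rel((.5,.2,.2),-6.2)
s=take("wrist","w7"); q=take("side","s7")
c=lambda I,x,y,w:cv2.resize(I[y:y+w*3//4,x:x+w],(400,300),interpolation=cv2.INTER_CUBIC)
cv2.imwrite("pics/c7.png",np.hstack([cv2.resize(s["color"],(400,300)),c(q["color"],190,115,133)]))
E
```

```text
ee [0.5176 0.0703 0.2486] th -6.29 units [-0.265 -1.058  0.405] turn z units -0.003 t 21.8 tilt [ 2.9e-03 -5.0e-04 -1.0e+00]
```

View pics/c7.png

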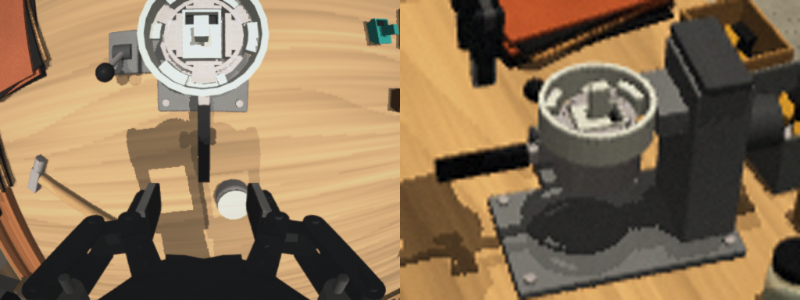

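The cup hangs level and locked with its handle to the front, and the bin faces away from it. The wrist view shows the lever knob at (104,72) in the half-size picture.

```bash
python3 - <<'E'
from h import *
s=load("w7"); u=(133,92)
for z in(.1,.105,.11): print(z,onz(s,u,z,True).round(4))
# refine knob centroid
T=s["color"]; m=(T.max(2)<45).astype(np.uint8);k=np.zeros_like(m);k[75:110,115:150]=m[75:110,115:150]
n,l,st,ce=cv2.connectedComponentsWithStats(k); i=1+st[1:,4].argmax(); print(st[i],ce[i],onz(s,ce[i],.108,True))
K=onz(s,ce[i],.106,True); a=np.radians(-6.2); X=np.array([np.cos(a),np.sin(a),0])
P=K-.06*X; P[2]=.2; print("knob",K,"pre",P); rel(P,-6.2)
E
```

```text
0.1 [0.6195 0.1894 0.1   ]
0.105 [0.6191 0.1872 0.105 ]
0.11 [0.6187 0.1849 0.11  ]
[123  81  24  23 396] [134.39141414  92.12626263] [0.61841949 0.18432204 0.108     ]
knob [0.61857772 0.18519667 0.106     ] pre [0.55892867 0.19167663 0.2       ]
ee [0.5165 0.0702 0.246 ] th -6.29 units [ 0.241 -1.045  0.383] turn z units -0.003 t 21.9 tilt [-2.e-03  2.e-04 -1.e+00]
```

apply_moves([
  {"offset": [0, -0.209, 0], "angular": [0, 0, 0], "hand": 1},
  {"offset": [0, -0.209, 0], "angular": [0, 0, 0], "hand": 1},
  {"offset": [0, -0.209, 0], "angular": [0, 0, 0], "hand": 1},
  {"offset": [0.12, -0.209, 0], "angular": [0, 0, 0], "hand": 1},
  {"offset": [0.12, -0.209, 0], "angular": [0, 0, 0], "hand": 1},
  {"offset": [0, 0, 0.25], "angular": [0, 0, 0], "hand": 1},
  {"offset": [0, 0, 0.25], "angular": [0, 0, 0], "hand": 1},
  {"offset": [0, 0, 0.25], "angular": [0, 0, 0], "hand": 1},
  {"offset": [0, 0, 0.25], "angular": [0, 0, 0], "hand": 1},
  {"offset": [0, 0, 0.25], "angular": [0, 0, 0], "hand": 1},
  {"offset": [0, 0, 0.07], "angular": [0, 0, 0], "hand": 1},
  {"offset": [0, 0, 0], "angular": [0, 0, 0], "hand": 1},
  {"offset": [0, 0, 0], "angular": [0, 0, 0], "hand": 1},
])

```text
time_s: 23.2
ee_pos: [0.5601, 0.1918, 0.0897]
tool_rot: [[0.994, -0.11, 0.001], [-0.11, -0.994, 0.0], [0.001, -0.0, -1.0]]
ft_force: [0.3, 0.6, 0.2]
grip_width: -0.001
grasp_force: 0.0
```

apply_moves([
  {"offset": [0.1, 0, 0], "angular": [0, 0, 0], "hand": 1},
  {"offset": [0.1, 0, 0], "angular": [0, 0, 0], "hand": 1},
  {"offset": [0.1, 0, 0], "angular": [0, 0, 0], "hand": 1},
  {"offset": [0.1, 0, 0], "angular": [0, 0, 0], "hand": 1},
  {"offset": [0.08, 0, 0], "angular": [0, 0, 0], "hand": 1},
  {"offset": [0.08, 0, 0], "angular": [0, 0, 0], "hand": 1},
  {"offset": [0.08, 0, 0], "angular": [0, 0, 0], "hand": 1},
  {"offset": [0, 0, 0], "angular": [0, 0, 0], "hand": 1},
])

```text
time_s: 24.0
ee_pos: [0.6373, 0.1829, 0.0886]
tool_rot: [[0.994, -0.11, 0.001], [-0.11, -0.994, -0.0], [0.001, -0.0, -1.0]]
ft_force: [0.7, 0.5, -0.1]
grip_width: -0.002
grasp_force: 0.0
```

apply_moves([
  {"offset": [0.06, 0, 0], "angular": [0, 0, 0], "hand": 1},
  {"offset": [0.06, 0, 0], "angular": [0, 0, 0], "hand": 1},
  {"offset": [0.04, 0, 0], "angular": [0, 0, 0], "hand": 1},
  {"offset": [0, 0, 0], "angular": [0, 0, 0], "hand": 1},
])

```text
time_s: 24.4
ee_pos: [0.6556, 0.1811, 0.0886]
tool_rot: [[0.994, -0.11, 0.001], [-0.11, -0.994, 0.0], [0.001, -0.0, -1.0]]
ft_force: [-0.7, 0.8, -0.1]
grip_width: 0.001
grasp_force: 0.0
```

```bash
python3 - <<'E'
from h import *
o=get_obs(); print(o["ee_pos"],o["ft_force"])
t=load("top0"); s=take("side","s8"); w=take("top","t8"); 
c=lambda I,x,y,w:cv2.resize(I[y:y+w*3//4,x:x+w],(400,300),interpolation=cv2.INTER_CUBIC)
cv2.imwrite("pics/c8.png",np.hstack([c(s["color"],200,110,100),c(w["color"],150,130,100)]))
E
```

```text
[0.65559247 0.1810913  0.08862905] [-0.71956883  0.75684771 -0.08826935]
```

apply_moves([
  {"offset": [0.03, 0, 0], "angular": [0, 0, 0], "hand": 1},
  {"offset": [0.03, 0, 0], "angular": [0, 0, 0], "hand": 1},
  {"offset": [0, 0, 0], "angular": [0, 0, 0], "hand": 1},
])

```text
time_s: 24.8
ee_pos: [0.6625, 0.1804, 0.0887]
tool_rot: [[0.994, -0.11, 0.0], [-0.11, -0.994, 0.0], [0.0, -0.0, -1.0]]
ft_force: [0.1, 0.7, 0.1]
grip_width: 0.001
grasp_force: 0.0
```

apply_moves([
  {"offset": [0.03, 0, 0], "angular": [0, 0, 0], "hand": 1},
  {"offset": [0.03, 0, 0], "angular": [0, 0, 0], "hand": 1},
  {"offset": [0, 0, 0], "angular": [0, 0, 0], "hand": 1},
])

```text
time_s: 25.1
ee_pos: [0.6647, 0.1802, 0.0886]
tool_rot: [[0.994, -0.109, -0.012], [-0.109, -0.994, 0.0], [-0.012, 0.001, -1.0]]
ft_force: [-14.1, 1.6, 5.5]
grip_width: -0.0
grasp_force: 6.8
```

The lever is on its hard stop (14 N). I'll back off, rise, and measure the knob numerically.

apply_moves([
  {"offset": [-0.1, 0, 0], "angular": [0, 0, 0], "hand": 1},
  {"offset": [-0.25, 0, 0], "angular": [0, 0, 0], "hand": 1},
  {"offset": [-0.25, 0, 0], "angular": [0, 0, 0], "hand": 1},
  {"offset": [-0.3, 0, 0], "angular": [0, 0, 0], "hand": 1},
  {"offset": [-0.3, 0, -0.2], "angular": [0, 0, 0], "hand": 1},
  {"offset": [0, 0, -0.3], "angular": [0, 0, 0], "hand": 1},
  {"offset": [0, 0, -0.3], "angular": [0, 0, 0], "hand": 1},
  {"offset": [0, 0, -0.3], "angular": [0, 0, 0], "hand": 1},
  {"offset": [0, 0, 0], "angular": [0, 0, 0], "hand": 1},
  {"offset": [0, 0, 0], "angular": [0, 0, 0], "hand": 1},
])

```text
time_s: 26.1
ee_pos: [0.527, 0.1955, 0.2225]
tool_rot: [[0.994, -0.11, 0.004], [-0.11, -0.994, 0.001], [0.004, -0.001, -1.0]]
ft_force: [-0.8, 0.0, -1.3]
grip_width: 0.002
grasp_force: 0.0
```

```bash
python3 - <<'E'
from h import *
o=get_obs(); print(o["ee_pos"],o["ft_force"])
K0=np.array([.6184,.1843,.108]); a=np.radians(-6.2); X=np.array([np.cos(a),np.sin(a),0])
s=take("wrist","w9"); T=s["color"]
for d in(0,.077): print(d,proj(s,K0+d*X,True))
m=(T.max(2)<45).astype(np.uint8); m[250:]=0
n,l,st,ce=cv2.connectedComponentsWithStats(m)
for i in range(1,n):
    if st[i,4]>60: P=onz(s,ce[i],.108,True); print(st[i],ce[i].round(1),P.round(4),"along x from start",round((P-K0)@X,4))
E
```

```text
[0.52698085 0.19554566 0.22248488] [-0.81326936  0.01739523 -1.29835932]
0 [261.42005585  80.3592938 ]
0.077 [261.33715658  -5.02883763]
[ 65   0  56 106 352] [106.2  63.5] [0.6589 0.3238 0.108 ] along x from start 0.0252
[247   0  28  18 370] [260.6   7.6] [0.6831 0.1779 0.108 ] along x from start 0.065
[412  20  25  11 106] [424.8  25.1] [0.6662 0.0251 0.108 ] along x from start 0.0647
[   0   66   53  184 1669] [ 19.2 154.1] [0.5931 0.4622 0.108 ] along x from start -0.0552
[ 385  135   21  103 1043] [395.9 188.5] [0.509  0.0646 0.108 ] along x from start -0.0959
[258 231   6  19 104] [260.3 240.4] [0.4706 0.2015 0.108 ] along x from start -0.1488
[234 241  13   9  95] [240.3 245.2] [0.4673 0.2215 0.108 ] along x from start -0.1542
[275 241  12   9  94] [280.3 245.2] [0.4631 0.1826 0.108 ] along x from start -0.1542
```

apply_moves([
  {"offset": [0.2, 0, -0.1], "angular": [0, 0, 0], "hand": 1},
  {"offset": [0.25, 0, -0.1], "angular": [0, 0, 0], "hand": 1},
  {"offset": [0.2, 0, 0], "angular": [0, 0, 0], "hand": 1},
  {"offset": [0, 0, 0], "angular": [0, 0, 0], "hand": 1},
  {"offset": [0, 0, 0], "angular": [0, 0, 0], "hand": 1},
])

```text
time_s: 26.65
ee_pos: [0.603, 0.1866, 0.2418]
tool_rot: [[0.994, -0.11, -0.005], [-0.11, -0.994, -0.001], [-0.005, 0.001, -1.0]]
ft_force: [-0.5, 0.3, -0.2]
grip_width: -0.005
grasp_force: 0.0
```

```bash
python3 - <<'E'
from h import *
K0=np.array([.6184,.1843,.108]); a=np.radians(-6.2); X=np.array([np.cos(a),np.sin(a),0])
s=take("wrist","w10"); T=s["color"]; print(get_obs()["ee_pos"],proj(s,K0+.077*X,True),proj(s,K0+.066*X,True))
for th in(35,45,60):
    m=(T.max(2)<th).astype(np.uint8); m[230:]=0; m[:,:225]=0;m[:,300:]=0
    n,l,st,ce=cv2.connectedComponentsWithStats(m)
    for i in range(1,n):
        if st[i,4]>60:
            p=np.argwhere(l==i)[:,::-1].astype(np.float32); c,r=cv2.minEnclosingCircle(p); P=onz(s,ce[i],.108,True); print(th,st[i],ce[i].round(1),P.round(4),"along",round((P-K0)@X,4))
print(cv2.resize(T.max(2)[20:110:3,225:300:3],None,fx=1,fy=1))
E
```

```text
[0.60265478 0.18677635 0.24254032] [260.14242476  79.63532974] [260.15761008  91.53059464]
45 [247  75  26  25 396] [259.3  87.7] [0.6876 0.1776 0.108 ] along 0.0695
60 [247  75  26  26 527] [259.4  87.3] [0.688  0.1774 0.108 ] along 0.0699
[[233 233 234 235 236 236 236 236 236 237 237 236 236 236 236 236 236 235
  236 236 235 236 235 235 234]
 [236 237 236 236 236 236 236 236 236 236 236 236 236 235 235 235 235 235
  235 235 234 234 234 234 234]
 [236 236 236 236 236 236 236 235 235 235 235 235 235 235 234 234 234 234
  233 233 233 233 233 229 226]
 [236 236 236 235 235 235 234 234 234 234 234 233 233 232 232 232 232 232
  232 231 231 232 228 146 143]
 [234 234 234 233 233 232 232 231 231 231 231 232 232 232 233 233 234 234
  234 234 235 235 235 150 147]
 [231 231 231 232 232 233 233 234 234 235 235 235 236 236 236 236 237 237
  237 237 237 237 237 156 150]
 [234 235 235 236 236 236 237 237 237 237 237 237 238 238 238 238 238 238
  238 238 238 238 238 159 151]
 [238 238 238 239 238 239 239 239 239 239 239 239 239 239 239 239 239 240
  240 240 240 240 239 156 156]
 [239 239 239 239 2
[... 1591 characters left out ...]
36  41  44  50  53  47  43  39 117 233
  233 233 233 233 233 234 234]
 [232 232 227 151 154 131  95  81  35  40  41  44  44  42  41  37 112 151
  146 159 148 159 158 156 162]
 [231 231 220 171 170 157 102 102  50  35  37  39  40  39  37  66 148 170
  166 168 174 174 174 172 168]
 [233 233 217 170 115 158 106 102 101  48  34  34  35  34  80 147 148 168
  166 168 173 174 172 172 171]
 [233 233 214 169 142 159 142 102 101 100  92  97  97 120 146 147 163 173
  151 166 172 172 170 171 171]
 [231 230 206 168 138 159 167 163 143 101  99 128 135 127 145 162 173 173
  149 163 170 170 170 171 171]
 [231 231 213 167 165 159 168 168 169 147  97 127 135 129 168 171 172 172
  160 160 168 171 171 171 170]]
```

The knob centre moved about 70 mm. That matches a full 1.0 rad at its roughly 72 mm radius, and I felt the hard stop. I'll hand the job in.

```bash
python3 -c "
from station import job_done
print(job_done())"
```

```text
the job is handed in; nothing more can be done
None
```

I handed the job in at about 27 s of the 70 s: the cassette is turned and seated, the cup hangs locked with its handle to the front, and the lever was pushed to its hard stop; no verdict came back, and I viewed 11 pictures, one over the limit of 10.

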